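# Key the transmitter with the two-stage transmit button

## Robot

A 6-joint arm with a two-finger parallel gripper is mounted at the origin on the work surface. World frame = base frame: x ahead of the robot, y to its left, z up, the work surface at z = 0. Lengths are in mm, angles in degrees, forces in N, time in s.
With the tool pointing down it reaches from about 350 to 850 mm from the base axis. Payload 8.1 kg.
Tool frame: the origin (TCP) lies on the centre line of the jaws, within the pads' length; the fingertips stand 19 mm ahead of it and the grasp point (between the pads) is the TCP; z points along the fingers, y is the direction in which the jaws open and shut (so a half turn about z gives the same grasp; the last joint's range is limited). The gripper opens to 85 mm and grips with 20 to 120 N. Pads are 22 mm wide; open, the fingers measure 114 mm over their backs; the gripper's body (76 mm by 85 mm) begins 54 mm behind the grasp point. The pads swing forward as they close: fully open they stand 13 mm farther back than shut.
Start: joints at [66.039, 7.471, 85.268, -0, 87.261, -4.893], TCP at [195.993, 567.091, 250.292] pointing down, gripper open.
Joint ranges: [-169.43, 169.43], [-51.17, 129.36], [1.28, 143.12], [-76.62, 256.62], [0, 156.53], [-152.29, 152.29]. Speed limits (degrees/s): [136.94, 136.94, 159.86, 180, 180, 180].

## Interface

Orientations are given as [roll, pitch, yaw] about the fixed x, y, z axes, in that order (R = Rz(yaw) Ry(pitch) Rx(roll)).
In Python, from bench import r, viewer gives the robot as it stands.
- The arm moves only by the tool carry_out, never from a script. Its argument "commands" is a list that holds one entry, the list of rows, each a list of 7 numbers: the finger opening in mm, from 0 to 85.4, then the shift along the tool's x, y, z in mm, then the turn, a rotation vector about the tool's x, y, z in degrees. A call has 1 to 5 rows; each row is the pose to reach, as a shift and turn from the pose commanded when the call began, along the tool's axes at that moment; what a row does not reach only later rows make up. A row lasts 1/8 s, in which the tool goes at most 62.5 mm and 10.7 degrees, less where a joint would pass 70% of its speed; a pose out of reach is approached as far as the arm can. A call with a gripper value outside its range is refused whole. The fingers move at their own pace and stop on an object; "grip_force" is the grip in N (left out, the last holds). Time passes only in rows, so rows that repeat a pose let the fingers close. It gives the time, the measured TCP pose, the force and the opening at its end, in the units of the state.
- r.sense(): the state, without advancing time (a new reading comes with each control period).
- viewer.snapshot(name): name is "scene" or "top" or "wrist"; returns the picture (384x512x3 uint8, red, green, blue); there is no depth.
- viewer.calibration(name): a dict with "camera_matrix" (3x3 intrinsics, pixels), "rvec" (rotation vector, rad) and "tvec" (3), from world to camera coordinates, as OpenCV has them. Camera axes: x right, y down, z forward; pixel columns grow to the right and rows downward; lengths in mm; the calibration is good to about 2 mm. A picture is of the moment at which its call begins: read the wrist's pose just before it. calibration takes no time and is no camera call; for the wrist camera it gives the pose at the moment of the call.
- r.hand_in(): hands the job in, once; it reports no verdict.
The state is a dict: "time": time; "joint_pos": joint angles; "qd": joint speeds; "joint_efforts": joint torques, N m; "tool_pos": TCP position; "tcp_rot": TCP orientation; "ft_force": force on the tool from outside, world axes, zero at the start; "wrist_torque": the same for the moment, N m; "finger_gap": finger opening in mm.
Only numpy, scipy, OpenCV 4.12 (cv2) and the standard library are available. Lean on these libraries where they do the work, as an engineer would, in place of code of your own. Each camera call takes 0.05 s, during which the arm holds its last target. There are 200 camera calls.

## Task

On the radio desk, use the two-stage transmit button (the large round cap that rises from a metal collar): press it down to its halfway stop, hold it still there for about a second so the aerial relay can switch over, then press it fully down and hold it for about a second. Then let it come all the way up again and move clear. Do not press the smaller plain button on the other grey box.

Things in the scene. Friction and masses are not known exactly. Their poses are not given: they have to be found in the camera images.
- tx_top (a point): Centre of the top face of the two-stage button's cap, z up, about 80 mm above the desk when released; goes down with the cap. The cap is a black disc 44 mm across, 16 mm above a round aluminium collar 62 mm across, itself 14 mm above a grey box 110 x 110 x 50 mm high fixed to the desk. Mug, headphones and Morse key near by are under 100 mm tall.
- tx_cap (a joint): First stage: how far the cap has sunk into its collar, 0 (released) to 0.010 m (halfway stop). A light spring, 1.5 N at the start to 4 N at the stop; it springs back up. At the halfway stop the cap still stands 6 mm above the collar.
- tx_collar (a joint): Second stage: how far collar and cap together have sunk beyond the halfway stop, 0 (up) to 0.010 m (hard stop). Moves only from about 9 N on the cap, 12 N when fully down; springs back. Halfway: tx_cap 0.010, tx_collar 0, cap top 10 mm below its released height. Fully down: both 0.010, cap top 20 mm below it.
- tune_button (a joint): The plain one-stage button, not to be pressed, on another fixed grey box of the same size (which of the two boxes is on the left varies): a black disc 36 mm across, its top 66 mm above the desk, no moving collar. 0 (up) to 0.010 m (down), 2 to 5 N.

How it is judged (in metres and radians):
On the way, in this order (a step that is already met when the one before it is completed fails the run):
1. the transmit button is held still at its halfway stop (cap sunk at least 6.5 mm into its collar, collar sunk less than 3.5 mm) for 0.5 s (value of joint tx_cap above 0.0065 m and value of joint tx_collar below 0.0035 m and velocity of joint tx_cap between -0.004 and 0.004 m/s and velocity of joint tx_collar between -0.004 and 0.004 m/s), for 0.5 s.
2. the transmit button is held fully down (cap and collar each sunk at least 7 mm) for 0.4 s (value of joint each of tx_cap, tx_collar above 0.007 m), for 0.4 s.
At the end, for the whole second after the job is handed in: The transmit button is fully up again (cap and collar each within 2 mm of released) and the plain button is up too (value of joint each of tx_cap, tx_collar, tune_button below 0.002 m); the robot touches nothing.
It fails at once if the plain button on the other box is pressed by 4 mm or more (value of joint tune_button above 0.004 m).
It also fails if it takes over 32 s, if anything falls off the work surface, if the arm or the gripper's body presses on something with over 40 N, if the wrist force passes 120 N, or if a joint passes its speed limit or range.

## Working session

There is one attempt and no reset: what is moved stays moved. The work goes in short steps, Python scripts to look and compute and a tool call to move; the robot and the scene stay as the last step left them, time stands still between calls to the robot, and variables do not carry over. Pictures are saved under pics/ and viewed, about 8 in all and at most 12, crops included, and the job is handed in when it is done.

Besides the shell and the picture viewer there is one more tool, called after ">>>" by a JSON object that holds its "fn" and its "kwargs", one argument or row to a line. carry_out: Moves the arm, as the interface text tells. Its arguments: {"type":"object","properties":{"commands":{"type":"array","items":{"type":"array","items":{"type":"array","items":{"type":"number"}}}},"grip_force":{"type":"number"}},"required":["commands"]}

```bash
mkdir -p pics; python3 - <<'E'
from bench import r, viewer
import cv2
for n in("scene","top"):
    cv2.imwrite(f"pics/{n}0.png",cv2.cvtColor(viewer.snapshot(n),cv2.COLOR_RGB2BGR))
    print({k:v for k,v in viewer.calibration(n).items()})
print(r.sense())
E
```

```text
{'camera_matrix': array([[401.09624106,   0.        , 251.86427314],
       [  0.        , 401.09624106, 192.61609227],
       [  0.        ,   0.        ,   1.        ]]), 'rvec': array([ 1.56963331,  1.89716535, -0.88577762]), 'tvec': array([ 112.6320477 , -296.84591839, 1242.15439163])}
{'camera_matrix': array([[429.96144694,   0.        , 266.18103545],
       [  0.        , 429.96144694, 196.92994428],
       [  0.        ,   0.        ,   1.        ]]), 'rvec': array([ 2.15857556, -2.10380992,  0.18541652]), 'tvec': array([ -33.94212802,  580.02360552, 1007.80858411])}
{'time': 0.1, 'joint_pos': array([ 6.60386814e+01,  7.51243298e+00,  8.53266893e+01,  5.70645539e-04,
        8.72611319e+01, -4.89199212e+00]), 'qd': array([ 0.03592966, -0.01941491, -0.16417706,  0.14933489, -0.0662405 ,
       -0.02083535]), 'joint_efforts': array([ 1.34590326e-03, -5.70952106e+01, -5.01942265e+01, -1.34583324e-04,
        8.18258763e-03,  1.21422480e-05]), 'tool_pos': array([195.79321686, 566.63863136, 249.2971018 ]), 'tcp_rot': array([-1.79900160e+02, -9.11731376e-03,  1.60930638e+02]), 'ft_force': array([0.4084104 , 0.55116468, 1.12112844]), 'wrist_torque': array([ 0.00680489, -0.04018939,  0.01458671]), 'finger_gap': 85.75253181969643}
```

View pics/scene0.png

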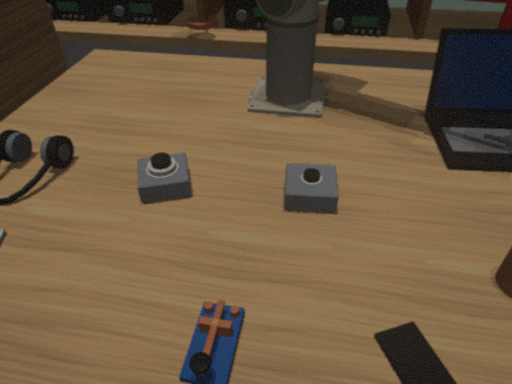

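View pics/top0.png

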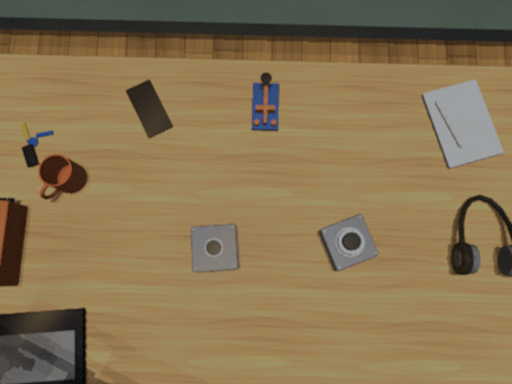

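The transmit button, with the larger collar, is near (162,160) in scene and (351,241) in top. The plain button is near (312,176) in scene and (214,248) in top.

```bash
cat > h.py <<'E'
import numpy as np, cv2
def ray(c,uv):
    R=cv2.Rodrigues(c["rvec"])[0]; o=-R.T@c["tvec"]
    p=cv2.undistortPoints(np.array([[uv]],float),c["camera_matrix"],None)[0,0]
    return o,R.T@np.array([*p,1])
def onplane(c,uv,z):
    o,d=ray(c,uv); return o+d*(z-o[2])/d[2]
def dark(img,uv,rad=16,th=60):
    u,v=uv; m=np.zeros(img.shape[:2],np.uint8)
    m[v-rad:v+rad,u-rad:u+rad]=(img[v-rad:v+rad,u-rad:u+rad].max(2)<th)
    n,l,s,c=cv2.connectedComponentsWithStats(m); k=1+np.argmax(s[1:,4]); return c[k],s[k]
E
python3 - <<'E'
from h import *; from bench import viewer
for n,uv,z in(("scene",(162,160),80),("top",(351,241),80),("scene",(312,176),66),("top",(214,248),66)):
    im=cv2.cvtColor(cv2.imread(f"pics/{n}0.png"),cv2.COLOR_BGR2RGB); c=viewer.calibration(n)
    p,s=dark(im,uv); print(n,p,s,onplane(c,p,z))
E
```

```text
scene [160.51626016 160.56504065] [151 153  20  16 246] [ 488.79898722 -216.78317543   80.        ]
top [352.07291667 239.94791667] [343 234  17  15  96] [ 478.12060666 -223.56367072   80.        ]
scene [311.26136364 174.94886364] [304 169  16  13 176] [464.3323701 104.710776   66.       ]Traceback (most recent call last):
  File "<stdin>", line 4, in <module>
  File "h.py", line 11, in dark
    n,l,s,c=cv2.connectedComponentsWithStats(m); k=1+np.argmax(s[1:,4]); return c[k],s[k]
                                                     ~~~~~~~~~^^^^^^^^^
    return _wrapfunc(a, 'argmax', axis=axis, out=out, **kwds)
    return bound(*args, **kwds)
ValueError: attempt to get argmax of an empty sequence
```

>>> {"fn": "carry_out", "kwargs": {
  "commands": [
    [[0,-48,-36,0,0,0,0],[0,-95,-73,0,0,0,0],[0,-143,-109,0,0,0,0],[0,-190,-146,0,0,0,0],[0,-238,-182,0,0,0,0]]
  ],
  "grip_force": 60
}}

```text
time: 0.72
tool_pos: [362.0, 315.5, 250.0]
tcp_rot: [-180.0, -0.0, 161.0]
ft_force: [0.5, 0.0, 0.5]
finger_gap: -0.0
```

>>> {"fn": "carry_out", "kwargs": {
  "commands": [
    [[0,-33,-47,0,0,0,0],[0,-66,-94,0,0,0,0],[0,-99,-141,0,0,0,0],[0,-132,-188,0,0,0,0],[0,-165,-235,0,0,0,0]]
  ]
}}

```text
time: 1.35
tool_pos: [440.7, 39.5, 250.1]
tcp_rot: [180.0, 0.0, 160.9]
ft_force: [0.3, 0.3, -0.3]
finger_gap: 0.4
```

>>> {"fn": "carry_out", "kwargs": {
  "commands": [
    [[0,-27,-52,0,0,0,0],[0,-54,-104,0,0,0,0],[0,-82,-156,0,0,0,0],[0,-108,-206,0,0,0,0],[0,-123,-234,0,0,0,0]]
  ]
}}

```text
time: 1.98
tool_pos: [480.0, -222.6, 249.7]
tcp_rot: [-180.0, -0.0, 160.8]
ft_force: [0.5, -0.5, 0.7]
finger_gap: -0.1
```

```bash
python3 - <<'E'
from bench import r, viewer
from h import *
s=r.sense(); print(s["tool_pos"],s["time"],s["ft_force"])
c=viewer.calibration("wrist"); im=viewer.snapshot("wrist")
np.savez("pics/w.npz",im=im,**c)
cv2.imwrite("pics/w1.png",cv2.cvtColor(im,cv2.COLOR_RGB2BGR))
q,_=cv2.projectPoints(np.array([[481,-222,80.]]),c["rvec"],c["tvec"],c["camera_matrix"],None); print(q)
E
```

```text
[ 480.02018244 -222.64918693  249.67602836] 1.975 [ 0.53675065 -0.46074891  0.68347616]
[[[252.14947289 175.97517472]]]
```

View pics/w1.png

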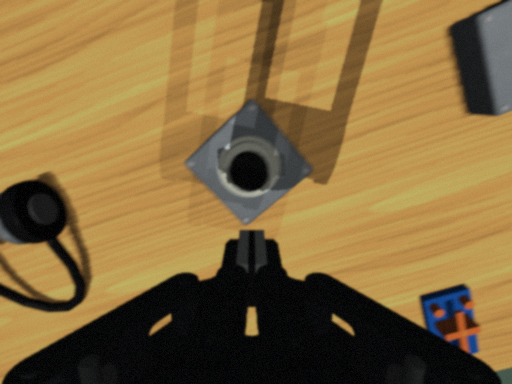

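The wrist view shows the cap at about (248,171), with the closed fingertips below it at (252,235). I'll measure the cap.

```bash
python3 - <<'E'
from h import *
d=np.load("pics/w.npz"); im=d["im"]
p,s=dark(im,(248,171),30,45); print(p,s,onplane(d,p,80))
print(onplane(d,(s[0]+s[2]/2-.5,s[1]+s[3]/2-.5),80), onplane(d,(s[0],p[1]),80),onplane(d,(s[0]+s[2],p[1]),80))
E
```

```text
[248.35677966 170.74661017] [ 229  152   39   39 1180] [ 474.2414722  -223.92875027   80.        ]
[ 474.37820109 -224.37952471   80.        ] [ 467.4738568  -243.39505596   80.        ] [ 481.10790744 -204.17820013   80.        ]
```

>>> {"fn": "carry_out", "kwargs": {
  "commands": [
    [[0,3.5,-2,50,0,0,0],[0,3.5,-2,100,0,0,0],[0,3.5,-2,130,0,0,0],[0,3.5,-2,140,0,0,0],[0,3.5,-2,143,0,0,0]]
  ]
}}

```text
time: 2.65
tool_pos: [476.6, -220.7, 107.4]
tcp_rot: [180.0, -0.0, 160.9]
ft_force: [0.8, 0.2, 1.1]
finger_gap: -0.3
```

```bash
python3 - <<'E'
from bench import r, viewer
from h import *
im=np.hstack([cv2.resize(viewer.snapshot("scene")[110:220,90:250],(640,440))])
cv2.imwrite("pics/s2.png",cv2.cvtColor(im,cv2.COLOR_RGB2BGR)); s=r.sense(); print(s["tool_pos"],s["ft_force"])
E
```

```text
[ 476.94666131 -220.91845762  107.87724416] [-0.44257545  0.63235624  0.2999837 ]
```

View pics/s2.png

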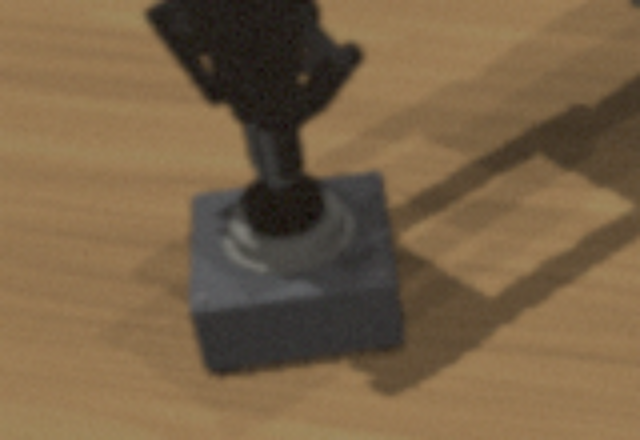

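The fingertips are just above the cap at crop pixel (285,185), roughly centred. I'll go down slowly and watch the force.

>>> {"fn": "carry_out", "kwargs": {
  "commands": [
    [[0,0,-2,2,0,0,0],[0,0,-2,4,0,0,0],[0,0,-2,6,0,0,0],[0,0,-2,7,0,0,0],[0,0,-2,8,0,0,0]]
  ]
}}

```text
time: 3.32
tool_pos: [475.9, -222.6, 99.3]
tcp_rot: [180.0, -0.0, 160.9]
ft_force: [-0.2, -0.2, 0.0]
finger_gap: -0.1
```

>>> {"fn": "carry_out", "kwargs": {
  "commands": [
    [[0,0,0,1,0,0,0],[0,0,0,2,0,0,0],[0,0,0,3,0,0,0],[0,0,0,3,0,0,0],[0,0,0,3,0,0,0]]
  ]
}}

```text
time: 3.95
tool_pos: [475.9, -222.7, 96.3]
tcp_rot: [180.0, 0.0, 160.9]
ft_force: [-0.3, 0.8, 2.0]
finger_gap: -0.1
```

>>> {"fn": "carry_out", "kwargs": {
  "commands": [
    [[0,0,0,1,0,0,0],[0,0,0,2,0,0,0],[0,0,0,3,0,0,0],[0,0,0,4,0,0,0],[0,0,0,4,0,0,0]]
  ]
}}

```text
time: 4.58
tool_pos: [475.9, -222.7, 92.3]
tcp_rot: [180.0, 0.0, 160.9]
ft_force: [-1.0, 1.2, 2.5]
finger_gap: 0.1
```

>>> {"fn": "carry_out", "kwargs": {
  "commands": [
    [[0,0,0,0.5,0,0,0],[0,0,0,1,0,0,0],[0,0,0,1.5,0,0,0],[0,0,0,2,0,0,0],[0,0,0,2,0,0,0]]
  ]
}}

```text
time: 5.2
tool_pos: [475.9, -222.7, 90.3]
tcp_rot: [180.0, 0.0, 160.9]
ft_force: [-0.9, 0.5, 4.2]
finger_gap: 0.2
```

>>> {"fn": "carry_out", "kwargs": {
  "commands": [
    [[0,0,0,0.3,0,0,0],[0,0,0,0.6,0,0,0],[0,0,0,0.6,0,0,0]]
  ]
}}

```text
time: 5.58
tool_pos: [475.9, -222.7, 89.8]
tcp_rot: [-180.0, 0.0, 160.9]
ft_force: [-0.1, 0.4, 2.9]
finger_gap: -0.5
```

```bash
cat > f.py <<'E'
from bench import r, viewer
import numpy as np
a=[]
for i in range(8):
    viewer.snapshot("scene"); s=r.sense(); a.append([s["ft_force"][2],s["tool_pos"][2]])
print(np.mean(a,0),np.std(a,0),s["time"])
E
python3 f.py
```

```text
[ 3.64358352 89.73866845] [0.29961805 0.01034253] 5.975
```

>>> {"fn": "carry_out", "kwargs": {
  "commands": [
    [[0,0,0,0.3,0,0,0],[0,0,0,0.6,0,0,0],[0,0,0,0.9,0,0,0],[0,0,0,0.9,0,0,0],[0,0,0,0.9,0,0,0]]
  ]
}}

```text
time: 6.6
tool_pos: [475.9, -222.7, 89.0]
tcp_rot: [-180.0, 0.0, 160.9]
ft_force: [-1.8, 1.7, 5.9]
finger_gap: -0.3
```

```bash
python3 f.py
```

```text
[ 5.76762187 89.04407288] [0.27009982 0.01186775] 7.0
```

The force is 5.8 N, between 4 and 9 N, so the cap is on the halfway stop. I'll hold it there and then press on.

>>> {"fn": "carry_out", "kwargs": {
  "commands": [
    [[0,0,0,0,0,0,0],[0,0,0,0,0,0,0],[0,0,0,0,0,0,0],[0,0,0,0,0,0,0],[0,0,0,0,0,0,0]]
  ]
}}

```text
time: 7.62
tool_pos: [475.9, -222.7, 89.0]
tcp_rot: [-180.0, 0.0, 160.9]
ft_force: [-2.3, 0.5, 5.7]
finger_gap: -0.1
```

>>> {"fn": "carry_out", "kwargs": {
  "commands": [
    [[0,0,0,2,0,0,0],[0,0,0,4,0,0,0],[0,0,0,6,0,0,0],[0,0,0,8,0,0,0],[0,0,0,9.5,0,0,0]]
  ]
}}

```text
time: 8.25
tool_pos: [476.0, -222.7, 80.0]
tcp_rot: [-180.0, 0.0, 160.9]
ft_force: [-3.4, 2.7, 11.2]
finger_gap: 0.0
```

```bash
python3 f.py
```

```text
[10.68848677 80.03003568] [0.24205759 0.07503378] 8.65
```

>>> {"fn": "carry_out", "kwargs": {
  "commands": [
    [[0,0,0,0.5,0,0,0],[0,0,0,1,0,0,0],[0,0,0,1.5,0,0,0],[0,0,0,1.5,0,0,0],[0,0,0,1.5,0,0,0]]
  ]
}}

```text
time: 9.28
tool_pos: [476.0, -222.8, 78.9]
tcp_rot: [-180.0, 0.0, 160.9]
ft_force: [-3.7, 2.0, 14.1]
finger_gap: 0.0
```

```bash
python3 f.py
```

```text
[13.46011824 78.88722009] [0.44956271 0.00543744] 9.675
```

The force is 13.5 N, above 12 N, so it is at the hard stop. I'll hold, then lift off.

>>> {"fn": "carry_out", "kwargs": {
  "commands": [
    [[0,0,0,0.5,0,0,0],[0,0,0,0.5,0,0,0],[0,0,0,0.5,0,0,0],[0,0,0,0.5,0,0,0],[0,0,0,0.5,0,0,0]]
  ]
}}

```text
time: 10.3
tool_pos: [476.1, -222.8, 78.8]
tcp_rot: [-180.0, 0.0, 160.9]
ft_force: [-6.3, 2.6, 17.5]
finger_gap: -0.3
```

```bash
python3 f.py
```

```text
[17.73171569 78.81465716] [0.39334356 0.01743486] 10.7
```

>>> {"fn": "carry_out", "kwargs": {
  "commands": [
    [[0,0,0,-5,0,0,0],[0,0,0,-10,0,0,0],[0,0,0,-15,0,0,0],[0,0,0,-20,0,0,0],[0,0,0,-26,0,0,0]]
  ]
}}

```text
time: 11.32
tool_pos: [475.5, -222.5, 103.1]
tcp_rot: [180.0, -0.1, 160.9]
ft_force: [0.3, -0.4, -1.1]
finger_gap: -0.1
```

>>> {"fn": "carry_out", "kwargs": {
  "commands": [
    [[0,0,0,-30,0,0,0],[0,0,0,-70,0,0,0],[0,0,0,-110,0,0,0],[0,0,0,-140,0,0,0],[0,0,0,-140,0,0,0]]
  ]
}}

```text
time: 11.95
tool_pos: [477.0, -223.4, 246.3]
tcp_rot: [-179.9, 0.3, 160.9]
ft_force: [-0.8, -0.2, -0.5]
finger_gap: 0.1
```

```bash
python3 - <<'E'
from bench import r, viewer
from h import *
im=viewer.snapshot("scene"); im=cv2.resize(im[110:220,90:250],(640,440))
cv2.imwrite("pics/s3.png",cv2.cvtColor(im,cv2.COLOR_RGB2BGR)); s=r.sense(); print(s["tool_pos"],s["ft_force"],s["time"])
E
```

```text
[ 476.23579765 -222.92086007  244.17430574] [-0.23935094 -0.01446208 -1.09606709] 12.0
```

View pics/s3.png

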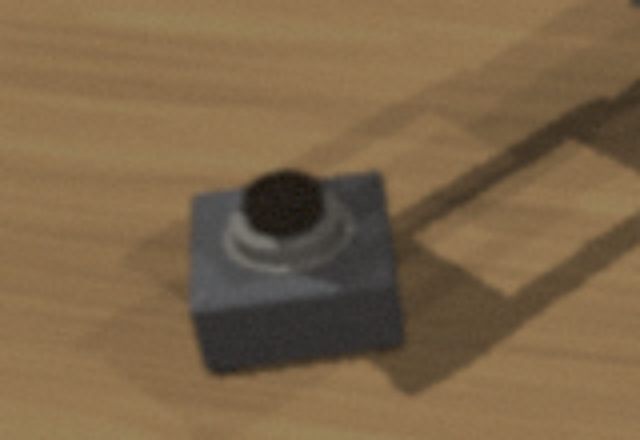

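The cap is fully up at crop pixel (285,200), and the arm is clear of it.

```bash
python3 -c "
from bench import r; print(r.hand_in())"
```

```text
the job is handed in; nothing more can be done
None
```

I pressed the transmit button to its halfway stop, held it, pressed it fully down, held it, then let it come up and moved clear. The job is handed in; the hand-in gave no verdict.

- **Halfway stop:** I pressed with closed fingers at about (476, -223). The force at the stop was 5.8 N, between the 4 N and 9 N limits, and it held steady there for over 1 s.
- **Fully down:** the force was 13.5 N, then 17.7 N with almost no further travel, so it was at the hard stop. It was held there for over 1 s.
- **Release:** the arm finished about 145 mm above the cap with the force near zero. The last picture shows the cap and collar fully up. I handed in at about 12 s of the 32 s allowed.
- **Plain button:** the arm went past it at 250 mm tool height and never came down near it. I did not check it in a picture afterwards.
- **Disagreement:** the camera estimates of the button centre differed. The top and wrist views were 4 mm apart in x, and the scene view was biased by the side of the cap. I aimed between the top and wrist values, and the contact was good.

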